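# Slide a battery pack home in its charging bay and start the charger

### The job

Push the tall battery pack into the charging bay until it is fully home on the sprung contact and both spring catches have snapped in behind its foot. It is heavy and narrow: push it low, on its foot, so that it slides upright, and do not tip it, lift it or touch its carrying handle. Then press the charger's start button, on the small box beside the bay, all the way down and let go; leave the things standing round the bay where they are.

Things in the scene. Friction and masses are not known exactly. Their poses are not given: they have to be found in the camera images.
- battery: battery pack to be pushed: upright grey box, 1.4 to 2.1 kg, slides with 7 to 15 N. Origin: centre of its underside; +x is the way into the bay, z up. A foot (x = -55 to +55 mm, 130 mm wide, 60 high, plain upright front face at x = -55 mm) carries a tower at its rear (x = -10 to +55 mm, 130 wide, 185 high). Pushed higher than about 60 mm above the bench it tips; charging pads on its rear face
- battery_handle: the pack's carrying handle: a hoop along the pack's y over the tower, standing 42 mm above its top (227 mm above the bench); not to be touched with the fingers. Origin at x = +22 mm of the pack, 183 mm above its underside
- bay: charging bay bolted to the bench, open towards the robot's right, without a floor (the pack slides on the bench top). Origin on the bench top where the centre of the pack's underside lies when fully home; +x is the way in, y left, z up; the pack's axes are then parallel to it. Rubber buffers at x = +55 mm (12 to 42 mm high) stop the pack; behind them a back plate 150 mm high with the charger
- bay_mouth (a point): middle of the bay's mouth, on the bench top, at bay x = -93 mm, between the tips of the two side guides. The guides are 34 mm high; their inner faces stand at bay y = -69 and +69 mm from x = +68 to -40 mm, then flare out gently to y = -85 and +85 mm at the tips. They are not slippery: a pack pushed in well off-centre or askew jams on them
- contact (a joint): sprung charging contact between the buffers, 32 mm above the bench, in m: 0 = standing out 10 mm before the buffers, 0.010 = pressed in by a pack that is fully home; its spring pushes back with 1 to 3 N, less than the pack's friction, so a pack left home stays there
- spray_can: aerosol can, 67 mm diameter x 196 mm, standing behind the bay; bystander. Origin at the centre of its underside
- tape_measure: tape measure, 34 x 75 x 65 mm, standing on the robot's side of the bay; bystander. Origin at the centre of its underside
- hex_bolt: big bolt, 28 x 24 x 70 mm, standing on its head on the robot's side of the bay; bystander. Origin at the centre of its underside
- catch_left (a joint): left spring catch, on top of the left guide, in rad: 0 = nose sprung in, grows as the nose is pushed outward (to 0.5); its wedge nose, 40 to 54 mm above the bench, rides on the pack's side as it comes in (two or three newtons more push), and springs back to 0 behind the foot (stop face at bay x = -58 mm) when the pack is home. With both noses in there are 112 mm between them
- catch_right (a joint): right spring catch, the mirror image of the left one, same joint values
- start_button (a joint): charger's start button, in m: 0 = up, 0.006 = fully down (5 N); springs back
- start_button_top (a point): centre of the top of the start button (24 mm diameter, about 50 mm above the bench, pressed straight down), on a small box beside the left guide at bay (+20, +165) mm; the pack's tower and handle stand 100 mm and more away from it

How it is judged:
By the outcome, as a careful person would: the job done as asked, in the order asked, and still so for the second after the job is handed in, with the robot touching nothing.
It also fails if it takes over 69 s, if anything falls off the work surface, if the arm or the gripper's body presses on something with over 40 N, if the wrist force passes 120 N, or if a joint passes its speed limit or range.

### The arm

A 7-joint arm with a two-finger parallel gripper is mounted at the origin on a cart in front of the work surface, level with it; the furniture and walls round the work are solid. World frame = base frame: x ahead of the robot, y to its left, z up, the work surface at z = 0. Lengths are in m, angles in degrees, forces in N, time in s.
With the tool pointing down it reaches from about 0.425 to 0.875 m from the base axis. Payload 4.7 kg.
Tool frame: the origin (TCP) lies midway between the tips of the shut fingers; the grasp point (between the pads) lies 19 mm behind it (env.grip_depth is the distance from the TCP to the grasp point, in m); z points along the fingers, y is the line along which they close (so a half turn about z gives the same grasp; the last joint's range is limited). The gripper opens to 87 mm and grips with 3 to 60 N. Pads are 19 mm wide; open, the fingers measure 117 mm over their backs; the gripper's body (75 mm by 190 mm) begins 51 mm behind the grasp point.
Start: joints at [65.323, 18.392, -4.016, 83.108, 1.295, 78.541, -3.26], TCP at [0.28, -0.587, 0.223] pointing down, gripper open.
Joint ranges: [-163.93, 163.93], [-17.29, 119.83], [-79.2, 71.16], [3.27, 140.29], [-89.18, 269.18], [5.43, 117.66], [-154.24, 154.24]. Speed limits (degrees/s): [147.25, 147.25, 180, 180, 180, 180, 180].

### API

Orientations are given as [roll, pitch, yaw] about the fixed x, y, z axes, in that order (R = Rz(yaw) Ry(pitch) Rx(roll)).
In Python, from cell import get_obs, optics, env, nets gives the robot as it stands.
- The arm moves only by the shell command python3 -m creep 'ROWS' [FORCE]. ROWS is JSON, a list of rows, each an object of numbers: "wx", "wy", "wz": the turn, a rotation vector about the tool's x, y, z in degrees; "tx", "ty", "tz": the shift along the tool's x, y, z in mm; "gripper": the opening, from -1 (shut) to 1 (fully open). A call has 1 to 5 rows; each row is the pose to reach, as a shift and turn from the pose commanded when the call began, along the tool's axes at that moment; what a row does not reach only later rows make up. A row lasts 1/12 s, in which the tool goes at most 41.7 mm and 7.16 degrees, less where a joint would pass 70% of its speed; a pose out of reach is approached as far as the arm can. A call with a gripper value outside its range is refused whole. The fingers move at their own pace and stop on an object; FORCE is the grip in N (left out, the last holds). Time passes only in rows, so rows that repeat a pose let the fingers close. It gives the time, the measured TCP pose, the force, the opening and the grip force at its end, in the units of the state.
- get_obs(): the state, without advancing time (a new reading comes with each control period).
- optics.read_camera(name): name is "side" or "top"; returns (picture, depth): 384x512x3 uint8, red, green, blue; 384x512 float32, m along the optical axis (not along the pixel's ray), 0 where there is no reading.
- optics.camera_info(name): a dict with "fovy" (degrees; the focal length in pixels is half the picture's height over the tangent of half this angle, whatever the lens; pixels are square), "cx", "cy" (the principal point, pixels), "k1" (the pictures are not rectified: a ray, as slopes to the right and down, at radius r is drawn at 1 + k1 r^2 times it, then the intrinsics apply), "R" (3x3) and "t" (3): a world point X has camera coordinates R X + t. Camera axes: x right, y down, z forward; pixel columns grow to the right and rows downward; lengths in m; the calibration is good to about 2 mm. A picture is of the moment at which its call begins. camera_info takes no time and is no camera call.
- env.sign_off(): hands the job in; it is judged then, once.
Trained networks look in the newest picture that a camera, given by its name, has taken for a name from the list of things; names that differ only in an ending like _2 or _b are one class to them, and where a whole thing is asked for, a point or a joint stands for the part that bears it (a point fixed in the world has none). Each returns a list of dicts, best first, with "confidence" (0 to 1); they miss things now and then, are a little off and sometimes report something else, mostly with a low value. They report only what shows in the picture. A call takes as long as a camera call.
- nets.look_for(query, camera): "point" ([x, y, z] in m, in world coordinates, good to about 4 mm: the middle of the surface that is visible of it).
- nets.place_of(query, camera): "point" ([x, y, z] in m, in world coordinates, good to about 4 mm: a listed point, or the origin of a listed thing).
The state is a dict: "time_s": time; "qpos": joint angles; "joint_velocities": joint speeds; "effort": joint torques, N m; "tool_pos": TCP position; "tool_rot": TCP orientation; "force": force on the tool from outside, world axes, zero at the start; "wrist_torque": the same for the moment, N m; "grip_width": finger opening in m; "grasp_force": force on a finger pad.
Only numpy, scipy, OpenCV 4.12 (cv2) and the standard library are available. Lean on these libraries where they do the work, as an engineer would, in place of code of your own. Each camera call takes 0.05 s, during which the arm holds its last target. There are 200 camera calls.

## Working session

There is one attempt and no reset: what is moved stays moved. The work goes in short steps, Python scripts to look and compute and a shell command to move; the robot and the scene stay as the last step left them, time stands still between calls to the robot, and variables do not carry over. Pictures are saved under pics/ and viewed, at most 10 in all, crops included, and the job is handed in when it is done.

```bash
mkdir -p pics; ls
python3 - <<'E'
from cell import get_obs, optics, env, nets
import cv2, numpy as np
for c in ("side","top"):
    p,d=optics.read_camera(c); cv2.imwrite(f"pics/{c}0.png",p[:,:,::-1]); 
    i=optics.camera_info(c); print(c,"cam pos",-np.array(i["R"]).T@np.array(i["t"]))
    for q in ("battery","battery_handle","bay","bay_mouth","start_button_top","spray_can","tape_measure","hex_bolt"):
        print(q,[(np.round(r["point"],4).tolist(),round(r["confidence"],2)) for r in nets.place_of(q,c)[:2]])
o=get_obs();print(o["time_s"],o["tool_pos"],o["tool_rot"],o["grip_width"],o["force"])
E
```

```text
pics
side cam pos [-0.23218987  0.21009983  0.65704352]
battery [([0.5787, -0.2604, 0.0002], 0.85)]
battery_handle [([0.5952, -0.2462, 0.1823], 0.59)]
bay [([0.709, -0.0381, 0.0041], 0.73)]
bay_mouth []
start_button_top [([0.5762, 0.0686, 0.0548], 0.59)]
spray_can [([0.7334, 0.1369, -0.001], 0.62), ([0.5793, 0.2175, -0.0018], 0.34)]
tape_measure [([0.5829, 0.2202, -0.0001], 0.84)]
hex_bolt [([0.5431, 0.1343, 0.0013], 0.71)]
top cam pos [ 0.59116277 -0.03934513  1.13931904]
battery [([0.5779, -0.2657, -0.0039], 0.77)]
battery_handle [([0.5978, -0.2484, 0.1841], 0.81)]
bay []
bay_mouth []
start_button_top [([0.5791, 0.0674, 0.0529], 0.55)]
spray_can [([0.7364, 0.1437, -0.0006], 0.91)]
tape_measure [([0.5759, 0.2205, -0.0001], 0.89)]
hex_bolt [([0.5424, 0.1377, 0.0022], 0.45)]
0.9 [ 0.27968897 -0.58679515  0.22260514] [1.79990894e+02 3.75012516e-03 2.54848667e+01] 0.08699852976919166 [-0.90863428  0.23781053  0.17811638]
```

View pics/top0.png

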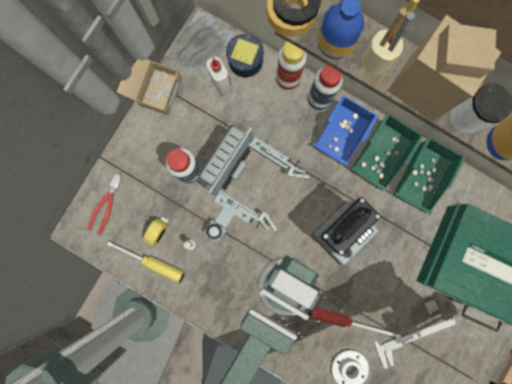

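View pics/side0.png

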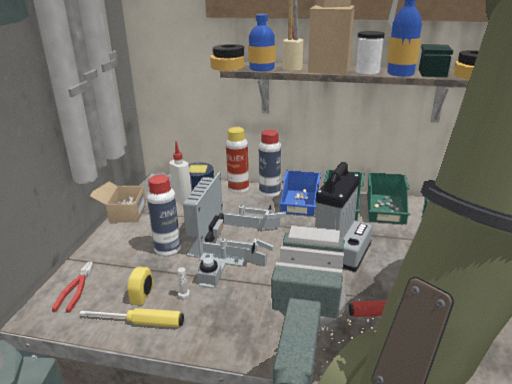

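The top view shows the pack at about px (347,230), its foot toward the lower right. The bay's back plate is at about (228,160), the guide tips at (305,175) and (272,226), and the start button at (215,230). The mouth faces the pack. Next I measure the poses from depth.

```bash
cat > h.py <<'E'
from cell import get_obs, optics, env, nets
import cv2, numpy as np
def cloud(c):
    p,d=optics.read_camera(c); i=optics.camera_info(c)
    f=p.shape[0]/2/np.tan(np.radians(i["fovy"]/2)); K=np.array([[f,0,i["cx"]],[0,f,i["cy"]],[0,0,1.]])
    v,u=np.mgrid[:384,:512]; px=np.stack([u,v],-1).reshape(-1,1,2).astype(float)
    s=cv2.undistortPoints(px,K,np.array([i["k1"],0,0,0.]))[:,0].reshape(384,512,2)
    X=np.dstack([s*d[...,None],d])
    W=(X-np.array(i["t"]))@np.array(i["R"])
    W[d==0]=np.nan
    return p,W
def ortho(p,W,x0,x1,y0,y1,s=1000):
    # height map: rows = -x (up = +x), cols = -y (left = +y)
    H=np.full((int((x1-x0)*s),int((y1-y0)*s)),np.nan)
    return H
E
python3 - <<'E'
from h import *
p,W=cloud("top")
z=W[...,2]
def rect(name,mask):
    n,l,st,_=cv2.connectedComponentsWithStats(mask.astype(np.uint8))
    for k in range(1,n):
        if st[k,4]<25: continue
        P=W[l==k]; r=cv2.minAreaRect((P[:,:2]*1000).astype(np.float32))
        print(name,st[k,4],"c",np.round(r[0],1),"size",np.round(r[1],1),"ang",round(r[2],1),"z",np.round(np.median(P[:,2])*1000,1))
R=(np.abs(W[...,0]-.62)<.2)&(W[...,1]>-.36)&(W[...,1]<.12)
rect("tower",R&(z>.175)&(z<.192))
rect("handle",R&(z>.2)&(z<.235))
rect("foot",R&(z>.052)&(z<.068)&(W[...,1]<-.15))
rect("guide",R&(z>.028)&(z<.040))
rect("catch",R&(z>.042)&(z<.062)&(W[...,1]>-.18))
rect("plate",R&(z>.135)&(z<.16))
rect("batall",R&(z>.05)&(z<.195)&(W[...,1]<-.17)&(W[...,0]>.5))
# crop + height picture
c=p[110:280,180:400]; c=cv2.resize(c,None,fx=3.6,fy=3.5,interpolation=cv2.INTER_CUBIC)
cv2.imwrite("pics/crop1.png",c[:,:,::-1])
E
```

```text
tower 29 c [733.  115.7] size [ 5.8 24.1] ang 86.6 z 186.7
tower 1274 c [ 594.7 -247.4] size [ 64.1 130.8] ang 44.5 z 184.1
handle 386 c [ 593.8 -246.8] size [ 19.5 104.3] ang 45.1 z 223.6
foot 423 c [ 546.5 -288.6] size [ 46.6 134.7] ang 30.0 z 59.9
guide 131 c [ 784.2 -230. ] size [99.7 19. ] ang 58.6 z 33.4
guide 109 c [771.  -69.8] size [125.4  11.4] ang 62.1 z 33.3
guide 118 c [ 719.7 -320.5] size [93.8 10.5] ang 56.9 z 35.2
guide 99 c [648.8   5.7] size [123.9   7.1] ang 56.7 z 33.0
guide 101 c [577.4  67. ] size [45.8 42.2] ang 57.2 z 32.9
catch 258 c [735.2  12.2] size [ 24.1 176.5] ang 57.8 z 49.9
catch 26 c [782.6 -69.1] size [12.1 12.7] ang 50.8 z 55.9
catch 158 c [ 743.2 -122.3] size [105.2  42.3] ang 75.1 z 53.2
catch 28 c [643.2  16.9] size [12.2 12.5] ang 0.9 z 55.3
catch 134 c [609.8 -40.5] size [102.4  39.6] ang 77.7 z 53.4
catch 189 c [577.8  67.6] size [37.6 37. ] ang 42.4 z 47.4
plate 1159 c [753.3  38.8] size [ 47.5 178.8] ang 58.5 z 139.2
plate 85 c [735.8 112.4] size [53.9 14.6] ang 0.5 z 153.9
plate 35 c [ 591.2 -206. ] size [23. 78.] ang 66.6 z 141.5
plate 117 c [478.2 -81.3] size [19.6 42.2] ang 60.7 z 148.4
plate 110 c [432.7 -79.6] size [62.3  8.9] ang 60.5 z 148.4
plate 48 c [ 436.4 -172.6] size [16.6 33.7] ang 84.0 z 149.1
batall 39 c [ 801.4 -295. ] size [ 7.7 44.4] ang 57.4 z 67.1
batall 51 c [ 793.6 -313.6] size [ 7.4 63.5] ang 58.0 z 70.4
batall 2058 c [ 579.4 -262.1] size [106.7 131.2] ang 44.6 z 182.3
```

View pics/crop1.png

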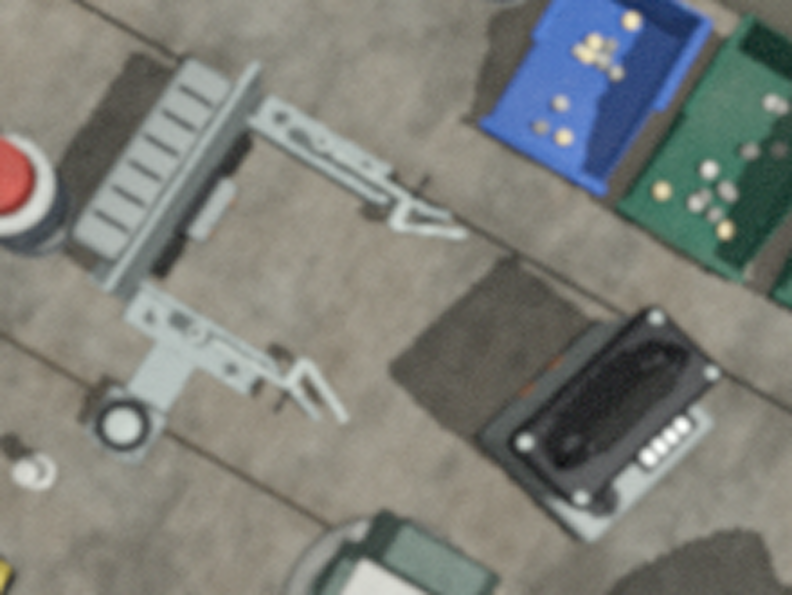

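The crop shows the bay with both catches near the guide tips, the pack with its foot strip toward the lower right, and the button at crop (122,425). From the rects, the pack is at about (579,-263) mm with yaw 44.5°. The bay is at about (707,-37) mm with yaw about 58°. I'll check clearance for the gripper and confirm the bay pose by matching its plate and guides.

Run:
```python
from h import *
p,W=cloud("top"); ok=np.isfinite(W[...,0])
def fr(o,yaw):
    a=np.radians(yaw); d=(W[...,:2]-np.array(o))*1000
    return d[...,0]*np.cos(a)+d[...,1]*np.sin(a), -d[...,0]*np.sin(a)+d[...,1]*np.cos(a)
z=W[...,2]*1000
px,py=fr((.579,-.263),44.5)
print("max height in pack frame, rows px, cols py -200..200")
print("      ",list(range(-200,200,25)))
for a in range(-225,80,25):
    print(a,[int(z[m].max()) if (m:=ok&(px>=a)&(px<a+25)&(py>=b)&(py<b+25)).any() else -1 for b in range(-200,200,25)])
bx,by=fr((.707,-.0375),58)
# plate front face top edge / guides in bay frame
m=ok&(z>140)&(z<156)&(abs(by)<100)&(bx>30)&(bx<140)
print("plate x at y bins",[(b,np.round(np.percentile(bx[k],5),1)) for b in range(-80,81,20) if (k:=m&(abs(by-b)<10)).any()])
for lo,hi in ((28,38),(40,60)):
  m=ok&(z>lo)&(z<hi)&(abs(by)<110)
  for b in range(-90,70,10):
    k=m&(bx>=b)&(bx<b+10)
    L=by[k&(by>0)];R=by[k&(by<0)]
    print(lo,b,"L",np.round([L.min(),L.max()],0) if L.size else 0,"R",np.round([R.max(),R.min()],0) if R.size else 0)
k=ok&(abs(z-50)<4)&(abs(bx-20)<25)&(abs(by-165)<25);print("button",np.median(W[k],0),k.sum(),z[k].max())
```

```text
max height in pack frame, rows px, cols py -200..200
       [-200, -175, -150, -125, -100, -75, -50, -25, 0, 25, 50, 75, 100, 125, 150, 175]
-225 [126, 126, 122, 124, 121, 122, 78, 3, 4, 4, 4, 4, 23, 21, 4, 3]
-200 [122, 122, 121, 122, 7, 3, 5, 5, 4, 4, 4, 4, 4, 26, 27, 5]
-175 [121, 68, 5, 4, 5, 4, 4, 4, 4, 4, 2, 4, 4, 31, 33, 28]
-150 [4, 3, 3, 5, 4, 4, 5, 3, 4, 4, 4, 5, 5, 18, 34, 31]
-125 [40, 3, 4, 4, 4, 3, 6, 4, 4, 5, 5, 3, 6, 3, 29, 33]
-100 [39, 5, 5, 5, 5, 4, 4, 5, 4, 4, 4, 5, 5, 3, 5, 31]
-75 [40, 38, 4, 2, 4, 58, 60, 61, 59, 59, 58, 4, 6, 4, 2, 149]
-50 [37, 40, 4, 4, 2, 63, 65, 67, 65, 71, 63, 5, 5, 115, 164, 165]
-25 [53, 40, 3, 4, -1, 187, 187, 187, 187, 188, 187, 4, 77, 117, 165, 167]
0 [63, 43, 38, 4, -1, 211, 228, 229, 228, 228, 214, 4, 3, 116, 165, 166]
25 [14, 35, 39, 3, 4, 188, 226, 228, 227, 226, 212, 2, 3, 116, 164, 166]
50 [12, 8, 40, 6, 5, 185, 185, 184, 185, 184, 185, 2, 3, 107, 121, 164]
75 [9, 13, 38, 4, 3, 4, 3, 4, 3, 3, 3, 4, 3, 3, 4, 17]
plate x at y bins [(-80, np.float64(68.9)), (-60, np.float64(69.2)), (-40, np.float64(68.8)), (-20, np.float64(68.7)),
[... 480 characters left out ...]
[69. 74.] R [-68. -73.]
28 30 L [70. 74.] R [-68. -73.]
28 40 L [ 7. 74.] R [ -8. -73.]
28 50 L [24. 75.] R [-38. -74.]
28 60 L [29. 86.] R [-29. -75.]
40 -90 L [65. 72.] R [-66. -85.]
40 -80 L [61. 79.] R [-60. -80.]
40 -70 L [56. 96.] R [ -57. -101.]
40 -60 L [60. 82.] R [-58. -83.]
40 -50 L [78. 82.] R [-77. -81.]
40 -40 L [78. 82.] R [-70. -82.]
40 -30 L [78. 83.] R [-77. -82.]
40 -20 L [78. 82.] R [-77. -83.]
40 -10 L [78. 82.] R [-77. -82.]
40 0 L [76. 87.] R [-77. -86.]
40 10 L [76. 89.] R [-75. -88.]
40 20 L 0 R 0
40 30 L 0 R 0
40 40 L [ 0. 24.] R [ -2. -22.]
40 50 L [ 0. 62.] R [ -1. -56.]
40 60 L [ 0. 91.] R [ -0. -86.]
button [0.57886371 0.06682518 0.04810137] 78 53.97588113942312
```

```bash
python3 -m creep '[{"tx":35,"ty":-15,"wz":-2,"gripper":0.15},{"tx":73,"ty":-31,"wz":-5,"gripper":0.15},{"tx":110,"ty":-46,"wz":-7.5,"gripper":0.15},{"tx":148,"ty":-62,"wz":-10,"gripper":0.15},{"tx":148,"ty":-62,"wz":-10,"gripper":0.15}]' 20
python3 - <<'E'
from h import *
p,W=cloud("top"); ok=np.isfinite(W[...,0]); z=W[...,2]*1000
a=np.radians(58.2); d=(W[...,:2]-np.array((.7067,-.0373)))*1000
bx,by=d[...,0]*np.cos(a)+d[...,1]*np.sin(a), -d[...,0]*np.sin(a)+d[...,1]*np.cos(a)
for b in range(-420,-40,20):
    m=ok&(bx>=b)&(bx<b+20)&(z>75)&(by>75)&(by<260)
    if m.any(): print(b,"min by",round(by[m].min()),"z there",round(z[m][by[m].argmin()]),"max z",round(z[m].max()))
E
```

```text
-280 min by 143 z there 92 max z 153
-260 min by 113 z there 76 max z 167
-240 min by 112 z there 100 max z 167
-220 min by 112 z there 109 max z 166
-200 min by 115 z there 93 max z 167
-180 min by 116 z there 98 max z 165
-160 min by 146 z there 85 max z 163validation failed for argument at $[0]...
```

```bash
python3 -m creep '[{"wx":0,"wy":0,"wz":-2,"tx":35,"ty":-15,"tz":0,"gripper":0.15},{"wx":0,"wy":0,"wz":-5,"tx":73,"ty":-31,"tz":0,"gripper":0.15},{"wx":0,"wy":0,"wz":-7.5,"tx":110,"ty":-46,"tz":0,"gripper":0.15},{"wx":0,"wy":0,"wz":-10,"tx":148,"ty":-62,"tz":0,"gripper":0.15},{"wx":0,"wy":0,"wz":-10,"tx":148,"ty":-62,"tz":0,"gripper":0.15}]' 20
```

```text
time_s: 1.47
tool_pos: [0.3954, -0.4581, 0.2232]
tool_rot: [-180.0, -0.4, 36.4]
force: [2.1, 2.0, 0.5]
grip_width: 0.0618
grasp_force: 0.0
```

```bash
python3 -m creep '[{"wx":0,"wy":0,"wz":-2,"tx":39,"ty":-9,"tz":0,"gripper":0.15},{"wx":0,"wy":0,"wz":-4.5,"tx":78,"ty":-18,"tz":0,"gripper":0.15},{"wx":0,"wy":0,"wz":-7,"tx":117,"ty":-27,"tz":0,"gripper":0.15},{"wx":0,"wy":0,"wz":-9,"tx":156,"ty":-35,"tz":0,"gripper":0.15},{"wx":0,"wy":0,"wz":-9,"tx":156,"ty":-35,"tz":0,"gripper":0.15}]'
python3 -m creep '[{"wx":0,"wy":0,"wz":0,"tx":0,"ty":0,"tz":40,"gripper":0.15},{"wx":0,"wy":0,"wz":0,"tx":0,"ty":0,"tz":80,"gripper":0.15},{"wx":0,"wy":0,"wz":0,"tx":0,"ty":0,"tz":115,"gripper":0.15},{"wx":0,"wy":0,"wz":0,"tx":0,"ty":0,"tz":150,"gripper":0.15},{"wx":0,"wy":0,"wz":0,"tx":0,"ty":0,"tz":150,"gripper":0.15}]'
```

```text
time_s: 1.88
tool_pos: [0.5004, -0.3383, 0.223]
tool_rot: [-180.0, -0.4, 45.3]
force: [0.2, 2.7, -0.3]
grip_width: 0.0503
grasp_force: 0.0
time_s: 2.3
tool_pos: [0.4881, -0.3454, 0.0651]
tool_rot: [-179.3, 0.1, 44.5]
force: [-1.0, 1.1, -1.1]
grip_width: 0.0501
grasp_force: 0.0
```

```bash
python3 -m creep '[{"wx":0,"wy":0,"wz":0,"tx":0,"ty":0,"tz":30,"gripper":0.75},{"wx":0,"wy":0,"wz":0,"tx":0,"ty":0,"tz":55,"gripper":0.75},{"wx":0,"wy":0,"wz":0,"tx":0,"ty":0,"tz":55,"gripper":0.75},{"wx":0,"wy":0,"wz":0,"tx":0,"ty":0,"tz":55,"gripper":0.75},{"wx":0,"wy":0,"wz":0,"tx":0,"ty":0,"tz":55,"gripper":0.75}]'
cat > plan.py <<'E'
# plan.py cmdx cmdy cmdyaw  "bx,by,byaw,off" ... : rows taking TCP to pack poses (bay frame mm/deg), TCP at pack x=off
import sys,numpy as np
B=np.array([706.7,-37.3]);BY=58.2
r=lambda a:np.array([[np.cos(np.radians(a)),-np.sin(np.radians(a))],[np.sin(np.radians(a)),np.cos(np.radians(a))]])
x,y,w=map(float,sys.argv[1:4])
for s in sys.argv[4:]:
    bx,by,a,off=map(float,s.split(","))
    P=B+r(BY)@(np.array([bx,by])+r(a)@[off,0]); d=r(-w)@(P-[x,y])
    print("tx %.1f ty %.1f wz %.1f"%(d[0],-d[1],-(BY+a-w)), "-> world",P.round(1),"yaw",round(BY+a,1))
E
python3 -c "
from cell import get_obs;o=get_obs();print(o['tool_pos'],o['tool_rot'],o['force'])"
python3 plan.py 493.3 -347.6 44.5 -259,-11,-13.7,-80 -259,-11,-13.7,-64.5
```

```text
time_s: 2.72
tool_pos: [0.4947, -0.3492, 0.0201]
tool_rot: [179.8, -0.0, 44.5]
force: [0.8, -0.2, 0.2]
grip_width: 0.073
grasp_force: 0.0
[ 0.49473655 -0.34918363  0.02011886] [ 1.79810800e+02 -3.26415118e-02  4.44690523e+01] [ 0.84490215 -0.23517519  0.16543462]
tx 40.7 ty 0.3 wz -0.0 -> world [ 522.5 -319.3] yaw 44.5
tx 56.2 ty 0.3 wz -0.0 -> world [ 533.6 -308.4] yaw 44.5
```

```bash
python3 -m creep '[{"wx":0,"wy":0,"wz":0,"tx":20,"ty":0,"tz":0,"gripper":0.75},{"wx":0,"wy":0,"wz":0,"tx":38,"ty":0,"tz":0,"gripper":0.75},{"wx":0,"wy":0,"wz":0,"tx":44,"ty":0,"tz":0,"gripper":0.75},{"wx":0,"wy":0,"wz":0,"tx":48,"ty":0,"tz":0,"gripper":0.75},{"wx":0,"wy":0,"wz":0,"tx":48,"ty":0,"tz":0,"gripper":0.75}]'
python3 -m creep '[{"wx":0,"wy":0,"wz":0,"tx":2,"ty":0,"tz":0,"gripper":0.75},{"wx":0,"wy":0,"wz":0,"tx":4,"ty":0,"tz":0,"gripper":0.75},{"wx":0,"wy":0,"wz":0,"tx":6,"ty":0,"tz":0,"gripper":0.75},{"wx":0,"wy":0,"wz":0,"tx":8,"ty":0,"tz":0,"gripper":0.75},{"wx":0,"wy":0,"wz":0,"tx":8,"ty":0,"tz":0,"gripper":0.75}]'
```

```text
time_s: 3.13
tool_pos: [0.5288, -0.3145, 0.0191]
tool_rot: [179.9, -0.0, 44.6]
force: [-0.0, -0.3, 0.3]
grip_width: 0.076
grasp_force: 0.0
time_s: 3.55
tool_pos: [0.5326, -0.3096, 0.0175]
tool_rot: [-180.0, 0.1, 44.5]
force: [-1.1, -1.1, 0.7]
grip_width: 0.0759
grasp_force: 0.8
```

```bash
python3 plan.py 533.2 -308.4 44.5 -251,-11,-11.5,-64 -242,-11,-9,-64 -233,-10.5,-6.5,-64  -224,-10.5,-4,-64 -215,-10,-2,-64
```

```text
tx 8.6 ty 0.8 wz -2.2 -> world [ 539.9 -303. ] yaw 46.7
tx 17.5 ty 1.5 wz -4.7 -> world [ 546.7 -297.2] yaw 49.2
tx 26.4 ty 1.7 wz -7.2 -> world [ 553.2 -291.1] yaw 51.7
tx 35.5 ty 2.3 wz -9.7 -> world [ 560.1 -285.1] yaw 54.2
tx 44.6 ty 1.9 wz -11.7 -> world [ 566.3 -278.5] yaw 56.2
```

```bash
python3 -m creep '[{"wx":0,"wy":0,"wz":-2.2,"tx":8.5,"ty":0.8,"tz":0,"gripper":0.75},{"wx":0,"wy":0,"wz":-4.7,"tx":17.5,"ty":1.5,"tz":0,"gripper":0.75},{"wx":0,"wy":0,"wz":-7.2,"tx":26.5,"ty":1.7,"tz":0,"gripper":0.75},{"wx":0,"wy":0,"wz":-9.7,"tx":35.5,"ty":2.2,"tz":0,"gripper":0.75},{"wx":0,"wy":0,"wz":-9.7,"tx":35.5,"ty":2.2,"tz":0,"gripper":0.75}]'
cat > see.py <<'E'
from h import *
import sys
p,W=cloud("top"); z=W[...,2]
m=(z>.178)&(z<.192)&(abs(W[...,0]-.64)<.16)&(W[...,1]>-.32)&(W[...,1]<.06)
n,l,st,_=cv2.connectedComponentsWithStats(m.astype(np.uint8)); k=1+st[1:,4].argmax()
r=cv2.minAreaRect((W[l==k][:,:2]*1000).astype(np.float32)); (w,h),a=r[1],r[2]
a=a if w<h else a-90
while a<20:a+=90
c=np.array(r[0])-22.5*np.array([np.cos(np.radians(a)),np.sin(np.radians(a))])
d=c-[706.7,-37.3]; b=np.radians(58.2)
print("tower",st[k,4],np.round(r[0],1),np.round(r[1],1),"z",np.median(W[l==k][:,2]).round(4))
print("pack in bay x %.1f y %.1f yaw %.1f"%(d@[np.cos(b),np.sin(b)],d@[-np.sin(b),np.cos(b)],a-58.2))
o=get_obs();print(o["time_s"],o["tool_pos"],o["tool_rot"],o["force"])
if len(sys.argv)>1:
    p=optics.read_camera(sys.argv[2] if len(sys.argv)>2 else "top")[0]
    p=p[100:300,170:420]
    cv2.imwrite(sys.argv[1],cv2.resize(p,None,fx=3,fy=3,interpolation=cv2.INTER_CUBIC)[:,:,::-1])
E
python3 see.py pics/a.png
```

```text
time_s: 3.97
tool_pos: [0.5594, -0.2894, 0.0176]
tool_rot: [179.9, 0.2, 54.2]
force: [-2.0, -5.9, -2.9]
grip_width: 0.0759
grasp_force: 2.9
tower 1251 [ 609.6 -217.5] [ 65.1 129.8] z 0.1841
pack in bay x -226.7 y -10.8 yaw -4.2
4.0167 [ 0.55922831 -0.2893514   0.01747058] [179.8892535    0.22094571  54.10034226] [-0.75708361 -6.09180752  0.1097365 ]
```

View pics/a.png

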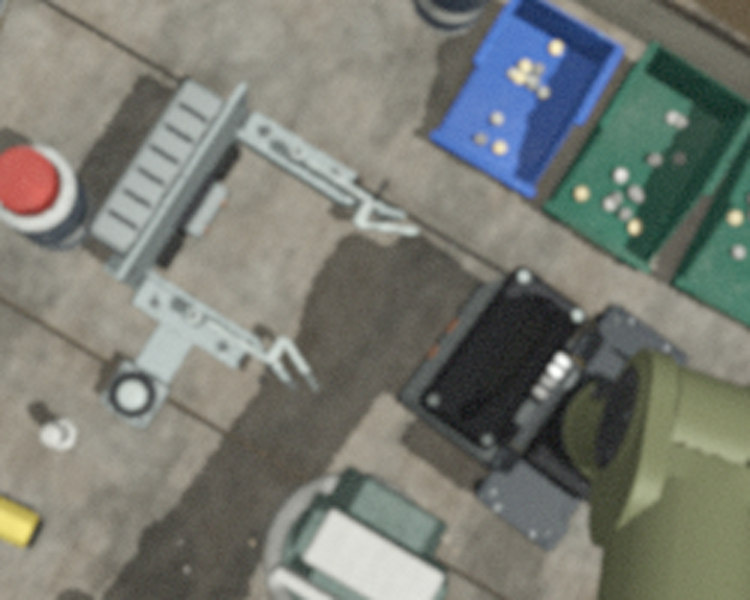

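The pack follows cleanly: bay (-227,-11), yaw -4°, upright. The crop shows the gripper behind the foot, clear of the vise at about (350,530). Continuing.

```bash
python3 plan.py 560.1 -285.1 54.2 -215,-10,-2,-64 -206,-9.5,0,-64 -197,-9,2,-64 -188,-8,3,-64; echo; python3 plan.py 586.2 -257.9 61.2 -178,-7,4,-64 -168,-6,4,-64 -158,-4.5,4,-64 -148,-3,3,-64
```

```text
tx 9.0 ty 1.2 wz -2.0 -> world [ 566.3 -278.5] yaw 56.2
tx 18.1 ty 2.3 wz -4.0 -> world [ 572.5 -271.8] yaw 58.2
tx 27.2 ty 3.4 wz -6.0 -> world [ 578.7 -265. ] yaw 60.2
tx 36.2 ty 2.8 wz -7.0 -> world [ 583.6 -257.4] yaw 61.2

tx 9.3 ty -1.9 wz -1.0 -> world [ 589.  -248.9] yaw 62.2
tx 19.3 ty -2.4 wz -1.0 -> world [ 593.4 -239.9] yaw 62.2
tx 29.4 ty -3.3 wz -1.0 -> world [ 597.4 -230.6] yaw 62.2
tx 39.4 ty -5.4 wz -0.0 -> world [ 600.4 -220.7] yaw 61.2
```

```bash
python3 -m creep '[{"wx":0,"wy":0,"wz":-2,"tx":9,"ty":1.2,"tz":0,"gripper":0.75},{"wx":0,"wy":0,"wz":-4,"tx":18,"ty":2.3,"tz":0,"gripper":0.75},{"wx":0,"wy":0,"wz":-6,"tx":27,"ty":3.2,"tz":0,"gripper":0.75},{"wx":0,"wy":0,"wz":-7,"tx":36,"ty":2.8,"tz":0,"gripper":0.75},{"wx":0,"wy":0,"wz":-7,"tx":36,"ty":2.8,"tz":0,"gripper":0.75}]'; python3 see.py;  python3 plan.py 583.6 -257.4 61.2 -178,-7,4,-64 -168,-6,4,-64 -158,-4.5,4,-64 -148,-3,3,-64
```

```text
time_s: 4.48
tool_pos: [0.5826, -0.2625, 0.0177]
tool_rot: [179.9, 0.3, 61.1]
force: [-0.5, -7.0, -2.6]
grip_width: 0.0759
grasp_force: 3.6
tower 1248 [ 624.2 -186.6] [ 64.  130.4] z 0.184
pack in bay x -192.8 y -9.8 yaw 3.3
4.5333 [ 0.5824909  -0.26261583  0.017484  ] [179.88895593   0.28095244  61.05197043] [-1.24682823 -7.95880539 -2.37256309]
tx 10.1 ty 0.6 wz -1.0 -> world [ 589.  -248.9] yaw 62.2
tx 20.1 ty 0.2 wz -1.0 -> world [ 593.4 -239.9] yaw 62.2
tx 30.2 ty -0.8 wz -1.0 -> world [ 597.4 -230.6] yaw 62.2
tx 40.2 ty -2.9 wz -0.0 -> world [ 600.4 -220.7] yaw 61.2
```

```bash
python3 -m creep '[{"wx":0,"wy":0,"wz":-1.5,"tx":10,"ty":0.6,"tz":0,"gripper":0.75},{"wx":0,"wy":0,"wz":-2,"tx":20,"ty":0.2,"tz":0,"gripper":0.75},{"wx":0,"wy":0,"wz":-2,"tx":30,"ty":-0.8,"tz":0,"gripper":0.75},{"wx":0,"wy":0,"wz":-1.5,"tx":40,"ty":-2.5,"tz":0,"gripper":0.75},{"wx":0,"wy":0,"wz":-1.5,"tx":40,"ty":-2.5,"tz":0,"gripper":0.75}]'; python3 see.py;  python3 plan.py 600.7 -221.1 62.7 -138,-2,3.5,-64 -128,-1,2.5,-64 -118,0,1.5,-64 -108,0.5,0.5,-64
```

```text
time_s: 4.95
tool_pos: [0.5998, -0.2259, 0.0178]
tool_rot: [179.9, 0.3, 62.5]
force: [-1.7, -7.6, -1.0]
grip_width: 0.0762
grasp_force: 3.9
tower 1279 [ 639.4 -149.2] [ 65.  130.1] z 0.1841
pack in bay x -153.0 y -3.4 yaw 4.0
5.0 [ 0.59962858 -0.22599347  0.01750847] [179.91291308   0.26580595  62.51602721] [-0.14696315 -6.48761457 -0.40417792]
tx 10.2 ty -0.1 wz 1.0 -> world [ 605.3 -212. ] yaw 61.7
tx 20.3 ty -1.4 wz 2.0 -> world [ 608.8 -202.4] yaw 60.7
tx 30.4 ty -2.7 wz 3.0 -> world [ 612.2 -192.8] yaw 59.7
tx 40.5 ty -3.5 wz 4.0 -> world [ 616.1 -183.5] yaw 58.7
```

```bash
python3 -m creep '[{"wx":0,"wy":0,"wz":1,"tx":10,"ty":-0.1,"tz":0,"gripper":0.75},{"wx":0,"wy":0,"wz":2,"tx":20,"ty":-1.4,"tz":0,"gripper":0.75},{"wx":0,"wy":0,"wz":3.2,"tx":30,"ty":-2.7,"tz":0,"gripper":0.75},{"wx":0,"wy":0,"wz":4.5,"tx":38,"ty":-3.5,"tz":0,"gripper":0.75},{"wx":0,"wy":0,"wz":4.5,"tx":38,"ty":-3.5,"tz":0,"gripper":0.75}]'; python3 see.py
```

```text
time_s: 5.42
tool_pos: [0.6101, -0.1964, 0.0175]
tool_rot: [-180.0, 0.8, 57.8]
force: [-10.2, -14.0, 6.3]
grip_width: 0.0759
grasp_force: 8.5
tower 1278 [ 656.2 -123.7] [ 64.8 129.7] z 0.1841
pack in bay x -122.5 y -2.4 yaw -0.6
5.4667 [ 0.61016429 -0.19642551  0.01745837] [-179.94629069    0.74871677   57.76903222] [-10.90106939 -13.98896705   5.57040447]
```

```bash
python3 -m creep '[{"wx":0,"wy":0,"wz":0,"tx":-20,"ty":0,"tz":0,"gripper":0.15},{"wx":0,"wy":0,"wz":0,"tx":-25,"ty":0,"tz":0,"gripper":0.15},{"wx":0,"wy":0,"wz":0,"tx":-25,"ty":0,"tz":0,"gripper":0.15},{"wx":0,"wy":0,"wz":-1.5,"tx":-20,"ty":0,"tz":0,"gripper":0.15},{"wx":0,"wy":0,"wz":-1.5,"tx":-15,"ty":0,"tz":0,"gripper":0.15}]'; python3 see.py
```

```text
time_s: 5.88
tool_pos: [0.6078, -0.1972, 0.0176]
tool_rot: [-180.0, -0.1, 59.8]
force: [1.6, 0.4, -0.4]
grip_width: 0.0533
grasp_force: 0.0
tower 1278 [ 656.3 -123.6] [ 64.8 129.6] z 0.184
pack in bay x -122.4 y -2.4 yaw -0.7
5.9333 [ 0.60845364 -0.19659805  0.01764215] [ 1.79954818e+02 -5.27283147e-02  5.98730324e+01] [ 0.51677586 -0.26974026  0.57586054]
```

```bash
python3 -m creep '[{"wx":0,"wy":0,"wz":0,"tx":10,"ty":0,"tz":0,"gripper":0.15},{"wx":0,"wy":0,"wz":0,"tx":20,"ty":0,"tz":0,"gripper":0.15},{"wx":0,"wy":0,"wz":0,"tx":30,"ty":0,"tz":0,"gripper":0.15},{"wx":0,"wy":0,"wz":0.5,"tx":40,"ty":0,"tz":0,"gripper":0.15},{"wx":0,"wy":0,"wz":0.5,"tx":45,"ty":0,"tz":0,"gripper":0.15}]'; python3 see.py
```

```text
time_s: 6.35
tool_pos: [0.6274, -0.1672, 0.0176]
tool_rot: [180.0, 0.6, 58.9]
force: [-7.1, -13.5, 4.8]
grip_width: 0.0502
grasp_force: 8.4
tower 1269 [672.8 -94.2] [ 64.6 129.8] z 0.1841
pack in bay x -88.7 y -1.4 yaw 0.5
6.4 [ 0.62817806 -0.16572524  0.01767783] [179.94323661   0.4961623   59.02316608] [ -4.67446299 -11.16957684   1.02526461]
```

```bash
python3 -m creep '[{"wx":0,"wy":0,"wz":0.2,"tx":10,"ty":0,"tz":0,"gripper":0.15},{"wx":0,"wy":0,"wz":0.4,"tx":20,"ty":0,"tz":0,"gripper":0.15},{"wx":0,"wy":0,"wz":0.6,"tx":30,"ty":0,"tz":0,"gripper":0.15},{"wx":0,"wy":0,"wz":0.8,"tx":40,"ty":0,"tz":0,"gripper":0.15},{"wx":0,"wy":0,"wz":0.8,"tx":45,"ty":0,"tz":0,"gripper":0.15}]'; python3 see.py
```

```text
time_s: 6.82
tool_pos: [0.6502, -0.1294, 0.0176]
tool_rot: [180.0, 0.7, 58.1]
force: [-9.1, -14.9, 4.9]
grip_width: 0.05
grasp_force: 8.8
tower 1210 [696.6 -57.1] [ 64.5 128.8] z 0.1839
pack in bay x -44.6 y -1.9 yaw 0.3
6.8667 [ 0.65096204 -0.12785459  0.01761958] [179.95147188   0.56784552  58.19780696] [ -5.0535199  -12.06232513   1.95366705]
```

```bash
python3 -m creep '[{"wx":0,"wy":0,"wz":0,"tx":8,"ty":0,"tz":0,"gripper":0.15},{"wx":0,"wy":0,"wz":0,"tx":16,"ty":0,"tz":0,"gripper":0.15},{"wx":0,"wy":0,"wz":0,"tx":24,"ty":0,"tz":0,"gripper":0.15},{"wx":0,"wy":0,"wz":0,"tx":30,"ty":0,"tz":0,"gripper":0.15},{"wx":0,"wy":0,"wz":0,"tx":34,"ty":0,"tz":0,"gripper":0.15}]'; python3 see.py
```

```text
time_s: 7.28
tool_pos: [0.6677, -0.1016, 0.0176]
tool_rot: [180.0, 0.8, 58.1]
force: [-10.4, -15.8, 7.1]
grip_width: 0.0499
grasp_force: 9.7
tower 1115 [714.5 -29.2] [ 64.6 129.2] z 0.184
pack in bay x -11.5 y -2.3 yaw -0.1
7.3333 [ 0.66826355 -0.10054075  0.01761628] [179.95600245   0.6887693   58.15202488] [ -6.17478636 -14.48751865   4.28983961]
```

```bash
python3 -m creep '[{"wx":0,"wy":0,"wz":0,"tx":4,"ty":0,"tz":0,"gripper":0.15},{"wx":0,"wy":0,"wz":0,"tx":8,"ty":0,"tz":0,"gripper":0.15},{"wx":0,"wy":0,"wz":0,"tx":12,"ty":0,"tz":0,"gripper":0.15},{"wx":0,"wy":0,"wz":0,"tx":15,"ty":0,"tz":0,"gripper":0.15},{"wx":0,"wy":0,"wz":0,"tx":18,"ty":0,"tz":0,"gripper":0.15}]'; python3 see.py
```

```text
time_s: 7.75
tool_pos: [0.6747, -0.0909, 0.0176]
tool_rot: [-179.9, 1.2, 58.1]
force: [-18.8, -23.9, 13.5]
grip_width: 0.0503
grasp_force: 15.2
tower 1024 [721.  -18.4] [ 64.6 129.7] z 0.1838
pack in bay x 1.0 y -2.3 yaw 0.4
7.8 [ 0.67469943 -0.09094311  0.01761808] [-179.94332401    1.221397     58.07427621] [-14.86966134 -21.68012977  11.19986857]
```

```bash
python3 -m creep '[{"wx":0,"wy":0,"wz":0,"tx":3,"ty":0,"tz":0,"gripper":0.15},{"wx":0,"wy":0,"wz":0,"tx":5,"ty":0,"tz":0,"gripper":0.15},{"wx":0,"wy":0,"wz":0,"tx":5,"ty":0,"tz":0,"gripper":0.15}]'; python3 see.py pics/b.png
```

```text
time_s: 8.05
tool_pos: [0.6745, -0.0911, 0.0176]
tool_rot: [-179.8, 1.6, 58.0]
force: [-22.6, -27.2, 16.6]
grip_width: 0.0501
grasp_force: 17.1
tower 994 [721.2 -18.2] [ 64.6 129.5] z 0.1838
pack in bay x 1.4 y -2.3 yaw 0.1
8.1 [ 0.67450766 -0.09102907  0.0175251 ] [-179.80862899    1.60943788   57.96185766] [-22.40834584 -26.54202025  17.15090464]
```

View pics/b.png

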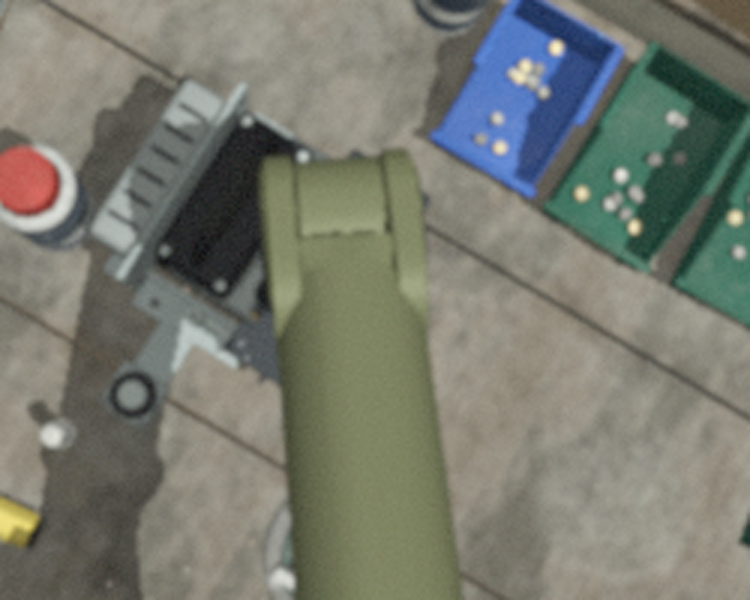

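The pack stands square against the back plate, and more push gives no more motion, so it is on the buffers. I'll back off straight, then check the catches.

```bash
python3 -m creep '[{"wx":0,"wy":0,"wz":0,"tx":-12,"ty":0,"tz":0,"gripper":0.15},{"wx":0,"wy":0,"wz":0,"tx":-24,"ty":0,"tz":0,"gripper":0.15},{"wx":0,"wy":0,"wz":0,"tx":-45,"ty":0,"tz":0,"gripper":0.15},{"wx":0,"wy":0,"wz":0,"tx":-70,"ty":0,"tz":0,"gripper":0.15},{"wx":0,"wy":0,"wz":0,"tx":-95,"ty":0,"tz":0,"gripper":0.15}]';python3 -m creep '[{"wx":0,"wy":0,"wz":0,"tx":-20,"ty":0,"tz":-35,"gripper":-1},{"wx":0,"wy":0,"wz":0,"tx":-50,"ty":0,"tz":-70,"gripper":-1},{"wx":0,"wy":0,"wz":0,"tx":-80,"ty":0,"tz":-105,"gripper":-1},{"wx":0,"wy":0,"wz":0,"tx":-110,"ty":0,"tz":-135,"gripper":-1},{"wx":0,"wy":0,"wz":0,"tx":-140,"ty":0,"tz":-165,"gripper":-1}]'; python3 see.py pics/c.png
```

```text
time_s: 8.57
tool_pos: [0.6332, -0.1512, 0.0175]
tool_rot: [-180.0, -0.1, 58.6]
force: [0.7, -0.2, -0.5]
grip_width: 0.0502
grasp_force: 0.0
time_s: 8.98
tool_pos: [0.5639, -0.2652, 0.1769]
tool_rot: [180.0, -0.1, 58.6]
force: [0.4, -0.4, -0.7]
grip_width: 0.024
grasp_force: 0.0
tower 1261 [721.2 -18.4] [ 64.8 129.6] z 0.1838
pack in bay x 1.2 y -2.3 yaw -0.1
9.0333 [ 0.56273015 -0.27489404  0.18369411] [179.39487982   0.20282669  58.08823304] [-0.85982288 -6.43045084  4.82344445]
```

View pics/c.png

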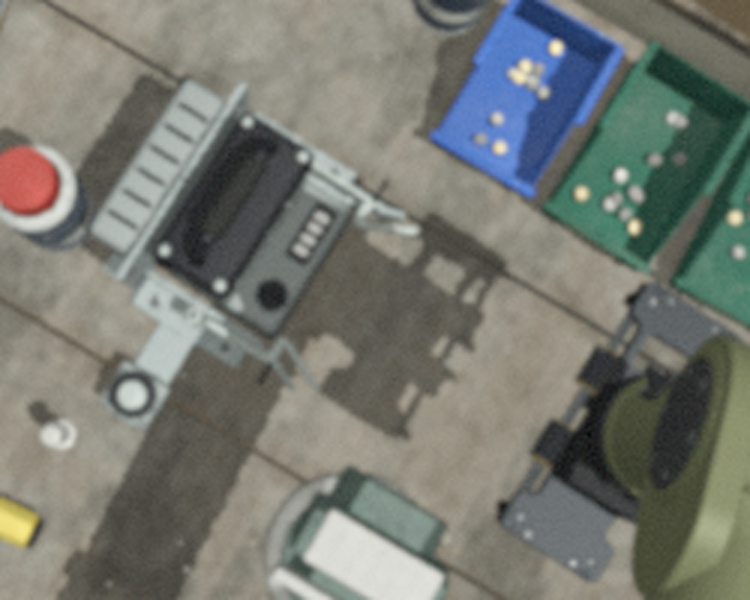

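The pack is home at bay x of about +1. The catch noses look sprung in behind the foot, at crop (285,350) and (365,215). I'll confirm by depth against the initial values (nose inner |y| of about 56–60 at x −70…−60).

Run:
```python
from h import *
p,W=cloud("top"); ok=np.isfinite(W[...,0]); z=W[...,2]*1000
a=np.radians(58.2); d=(W[...,:2]-np.array((.7067,-.0373)))*1000
bx,by=d[...,0]*np.cos(a)+d[...,1]*np.sin(a), -d[...,0]*np.sin(a)+d[...,1]*np.cos(a)
for b in range(-100,-40,10):
    k=ok&(z>40)&(z<60)&(abs(by)<110)&(bx>=b)&(bx<b+10); L=by[k&(by>30)];R=by[k&(by<-30)]
    print(b,"L",np.round([L.min(),L.max()],0) if L.size else 0,"R",np.round([R.max(),R.min()],0) if R.size else 0)
k=ok&(z>52)&(z<66)&(abs(by)<50)&(bx<-20);print("foot front x",np.percentile(bx[k],[1,3]))
b=np.radians(58.2)
k=ok&(z>44)&(np.hypot(W[...,0]-.5785,W[...,1]-.067)<.012); print("button",W[k].mean(0),k.sum())
o=get_obs();print(o["tool_pos"],o["tool_rot"],o["force"])
for c in ("top","side"):
  optics.read_camera(c); print([(np.round(r["point"],4),r["confidence"]) for r in nets.place_of("start_button_top",c)[:1]])
```

```text
-100 L [69. 76.] R [-69. -77.]
-90 L [65. 72.] R [-66. -75.]
-80 L [61. 67.] R [-60. -80.]
-70 L [56. 99.] R [ -57. -101.]
-60 L [31. 82.] R [-30. -83.]
-50 L [32. 82.] R [-31. -82.]
foot front x [-689.49300514 -619.84831518]
button [0.57856582 0.06696529 0.05449958] 70
[ 0.56443797 -0.26907011  0.17845245] [ 1.79635891e+02 -1.83482688e-02  5.82117404e+01] [ 0.56473371 -0.03023733 -0.88841577]
[(array([0.5823, 0.0701, 0.0561]), 0.62)]
[(array([0.5784, 0.0659, 0.0565]), 0.44)]
```

Both noses are back in (inner |y| 56 and 57, as at the start), so the pack is home and latched. Now the button. I raise and turn to yaw 148 so that the narrow side of the gripper faces the pack.

```bash
python3 -m creep '[{"wx":0,"wy":0,"wz":0,"tx":0,"ty":0,"tz":-35,"gripper":-1},{"wx":0,"wy":0,"wz":-7,"tx":0,"ty":0,"tz":-70,"gripper":-1},{"wx":0,"wy":0,"wz":-14,"tx":0,"ty":0,"tz":-105,"gripper":-1},{"wx":0,"wy":0,"wz":-21,"tx":0,"ty":0,"tz":-130,"gripper":-1},{"wx":0,"wy":0,"wz":-28,"tx":0,"ty":0,"tz":-130,"gripper":-1}]'
python3 -m creep '[{"wx":0,"wy":0,"wz":-7,"tx":35,"ty":0,"tz":0,"gripper":-1},{"wx":0,"wy":0,"wz":-14,"tx":70,"ty":0,"tz":0,"gripper":-1},{"wx":0,"wy":0,"wz":-21,"tx":105,"ty":0,"tz":0,"gripper":-1},{"wx":0,"wy":0,"wz":-28,"tx":140,"ty":0,"tz":0,"gripper":-1},{"wx":0,"wy":0,"wz":-35,"tx":175,"ty":0,"tz":0,"gripper":-1}]'
```

```text
time_s: 9.75
tool_pos: [0.5664, -0.2653, 0.3105]
tool_rot: [179.6, 0.1, 86.9]
force: [0.4, -0.4, 0.4]
grip_width: 0.0009
grasp_force: 0.0
time_s: 10.17
tool_pos: [0.5741, -0.0885, 0.3037]
tool_rot: [-179.9, -0.1, 121.9]
force: [0.4, -0.1, 0.3]
grip_width: 0.0002
grasp_force: 0.0
```

```bash
python3 -m creep '[{"wx":0,"wy":0,"wz":-7,"tx":30,"ty":19,"tz":0,"gripper":-1},{"wx":0,"wy":0,"wz":-14,"tx":60,"ty":38,"tz":0,"gripper":-1},{"wx":0,"wy":0,"wz":-21,"tx":90,"ty":57,"tz":0,"gripper":-1},{"wx":0,"wy":0,"wz":-27,"tx":115,"ty":73,"tz":0,"gripper":-1},{"wx":0,"wy":0,"wz":-27,"tx":136,"ty":87,"tz":0,"gripper":-1}]'
python3 -m creep '[{"wx":0,"wy":0,"wz":0,"tx":0,"ty":0,"tz":0,"gripper":-1},{"wx":0,"wy":0,"wz":0,"tx":0,"ty":0,"tz":0,"gripper":-1},{"wx":0,"wy":0,"wz":0,"tx":0,"ty":0,"tz":0,"gripper":-1}]'
```

```text
time_s: 10.58
tool_pos: [0.5765, 0.0743, 0.304]
tool_rot: [180.0, -0.2, 149.0]
force: [-0.0, 0.6, -0.3]
grip_width: 0.0002
grasp_force: 0.0
time_s: 10.83
tool_pos: [0.5774, 0.0695, 0.3041]
tool_rot: [-179.9, -0.1, 148.5]
force: [0.3, -0.5, -0.8]
grip_width: 0.0004
grasp_force: 0.0
```

```bash
python3 -m creep '[{"wx":0,"wy":0,"wz":0,"tx":-2,"ty":-1,"tz":40,"gripper":-1},{"wx":0,"wy":0,"wz":0,"tx":-2,"ty":-1,"tz":80,"gripper":-1},{"wx":0,"wy":0,"wz":0,"tx":-2,"ty":-1,"tz":120,"gripper":-1},{"wx":0,"wy":0,"wz":0,"tx":-2,"ty":-1,"tz":160,"gripper":-1},{"wx":0,"wy":0,"wz":0,"tx":-2,"ty":-1,"tz":190,"gripper":-1}]'
python3 -m creep '[{"wx":0,"wy":0,"wz":0,"tx":0,"ty":0,"tz":20,"gripper":-1},{"wx":0,"wy":0,"wz":0,"tx":0,"ty":0,"tz":34,"gripper":-1},{"wx":0,"wy":0,"wz":0,"tx":0,"ty":0,"tz":40,"gripper":-1},{"wx":0,"wy":0,"wz":0,"tx":0,"ty":0,"tz":40,"gripper":-1},{"wx":0,"wy":0,"wz":0,"tx":0,"ty":0,"tz":40,"gripper":-1}]'
```

```text
time_s: 11.25
tool_pos: [0.5772, 0.065, 0.1112]
tool_rot: [-179.8, -0.2, 148.2]
force: [0.2, -0.3, -0.3]
grip_width: 0.0003
grasp_force: 0.0
time_s: 11.67
tool_pos: [0.5797, 0.067, 0.0761]
tool_rot: [180.0, 0.1, 148.3]
force: [0.6, 0.2, -0.2]
grip_width: 0.0007
grasp_force: 0.0
```

```bash
python3 -m creep '[{"wx":0,"wy":0,"wz":0,"tx":0,"ty":0,"tz":12,"gripper":-1},{"wx":0,"wy":0,"wz":0,"tx":0,"ty":0,"tz":20,"gripper":-1},{"wx":0,"wy":0,"wz":0,"tx":0,"ty":0,"tz":24,"gripper":-1},{"wx":0,"wy":0,"wz":0,"tx":0,"ty":0,"tz":28,"gripper":-1},{"wx":0,"wy":0,"wz":0,"tx":0,"ty":0,"tz":28,"gripper":-1}]'
python3 -m creep '[{"wx":0,"wy":0,"wz":0,"tx":0,"ty":0,"tz":2,"gripper":-1},{"wx":0,"wy":0,"wz":0,"tx":0,"ty":0,"tz":4,"gripper":-1},{"wx":0,"wy":0,"wz":0,"tx":0,"ty":0,"tz":6,"gripper":-1},{"wx":0,"wy":0,"wz":0,"tx":0,"ty":0,"tz":6,"gripper":-1},{"wx":0,"wy":0,"wz":0,"tx":0,"ty":0,"tz":6,"gripper":-1}]'
```

```text
time_s: 12.08
tool_pos: [0.5798, 0.0671, 0.0502]
tool_rot: [-179.9, 0.1, 148.4]
force: [-6.0, -1.6, 19.0]
grip_width: 0.0
grasp_force: 9.2
time_s: 12.5
tool_pos: [0.58, 0.0671, 0.0495]
tool_rot: [-179.8, 0.2, 148.4]
force: [-17.8, -4.9, 52.9]
grip_width: 0.0004
grasp_force: 26.2
```

The button bottomed out, with force rising steeply at z of about 0.0495. Letting go and checking.

```bash
python3 -m creep '[{"wx":0,"wy":0,"wz":0,"tx":0,"ty":0,"tz":-15,"gripper":-1},{"wx":0,"wy":0,"wz":0,"tx":0,"ty":0,"tz":-50,"gripper":-1},{"wx":0,"wy":0,"wz":0,"tx":0,"ty":0,"tz":-90,"gripper":-1},{"wx":0,"wy":0,"wz":0,"tx":0,"ty":0,"tz":-130,"gripper":-1},{"wx":0,"wy":0,"wz":0,"tx":0,"ty":0,"tz":-170,"gripper":-1}]'
python3 -m creep '[{"wx":0,"wy":0,"wz":0,"tx":0,"ty":0,"tz":-40,"gripper":-1},{"wx":0,"wy":0,"wz":0,"tx":-40,"ty":0,"tz":-80,"gripper":-1},{"wx":0,"wy":0,"wz":0,"tx":-80,"ty":-30,"tz":-90,"gripper":-1},{"wx":0,"wy":0,"wz":0,"tx":-120,"ty":-60,"tz":-90,"gripper":-1},{"wx":0,"wy":0,"wz":0,"tx":-120,"ty":-60,"tz":-90,"gripper":-1}]'
python3 -m creep '[{"wx":0,"wy":0,"wz":0,"tx":-20,"ty":-35,"tz":0,"gripper":-1},{"wx":0,"wy":0,"wz":0,"tx":-40,"ty":-70,"tz":0,"gripper":-1},{"wx":0,"wy":0,"wz":0,"tx":-60,"ty":-105,"tz":0,"gripper":-1},{"wx":0,"wy":0,"wz":0,"tx":-60,"ty":-105,"tz":0,"gripper":-1},{"wx":0,"wy":0,"wz":0,"tx":-60,"ty":-105,"tz":0,"gripper":-1}]'
python3 - <<'E'
from h import *
o=get_obs();print(o["tool_pos"],o["force"])
p,W=cloud("top"); cv2.imwrite("pics/d.png",p[:,:,::-1])
k=(W[...,2]>.044)&(np.hypot(W[...,0]-.5785,W[...,1]-.067)<.012); print("button",W[k].mean(0),k.sum())
E
python3 see.py
```

```text
time_s: 12.92
tool_pos: [0.5782, 0.0673, 0.2128]
tool_rot: [-180.0, -0.0, 148.4]
force: [-0.0, 0.0, -0.5]
grip_width: 0.0007
grasp_force: 0.0
time_s: 13.33
tool_pos: [0.6513, -0.0512, 0.3023]
tool_rot: [-179.9, 0.2, 148.2]
force: [-0.6, -1.0, -0.7]
grip_width: 0.0009
grasp_force: 0.0
time_s: 13.75
tool_pos: [0.6449, -0.1721, 0.3]
tool_rot: [-179.9, -0.1, 148.0]
force: [0.1, 0.9, 0.3]
grip_width: 0.0005
grasp_force: 0.0
[ 0.64486513 -0.17214142  0.30004975] [0.12853445 0.92729348 0.26688737]
button [0.57853872 0.06700126 0.05406548] 72
tower 1261 [721.1 -18.5] [ 64.6 129.9] z 0.1838
pack in bay x 1.1 y -2.3 yaw -0.1
13.85 [ 0.6456765  -0.16655542  0.30087745] [ 1.79953182e+02 -5.79452760e-02  1.48431119e+02] [-0.80941601  0.51580184  0.03668113]
```

View pics/d.png

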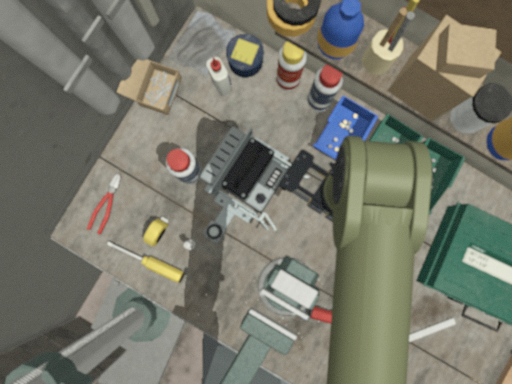

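The pack is still home and in the bay. The button is up at (215,230), and the can, tape measure and bolt are where they were. The arm is clear.

```bash
python3 -c "
from cell import env;print(env.sign_off())"
```

```text
the job is handed in; nothing more can be done
None
```

I pushed the pack upright into the bay until it was fully home with both catches in behind its foot, then pressed the start button down and let it spring back; the can, tape measure and bolt stayed where they were, and the job was handed in at about 14 s.

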